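# Take a bayonet lamp holder out of a headlamp

## Robot

A 6-joint arm with a two-finger parallel gripper is mounted at the origin on the work surface. World frame = base frame: x ahead of the robot, y to its left, z up, the work surface at z = 0. Lengths are in m, angles in rad, forces in N, time in s.
With the tool pointing down it reaches from about 0.275 to 0.875 m from the base axis. Payload 12.5 kg.
Tool frame: the origin (TCP) lies at the very end of the fingers, on their centre line; the grasp point (between the pads) lies 19 mm behind it; z points along the fingers, y is the line along which they close (so a half turn about z gives the same grasp; the last joint's range is limited). The gripper opens to 85 mm and grips with 20 to 120 N. Pads are 22 mm wide; open, the fingers measure 114 mm over their backs; the gripper's body (76 mm by 85 mm) begins 54 mm behind the grasp point. The pads swing forward as they close: fully open they stand 13 mm farther back than shut.
Start: joints at [-1.357, 0.351, 1.652, -0, 1.139, -0.085], TCP at [0.162, -0.526, 0.231] pointing down, gripper open.
Joint ranges: [-2.75, 2.75], [-0.79, 2.1], [0.01, 2.65], [-1.57, 4.71], [0.07, 3.14], [-2.87, 2.87]. Speed limits (rad/s): [2.22, 2.22, 2.79, 3.14, 3.14, 3.14].

## Interface

Orientations are given as a 3x3 rotation matrix whose columns are the frame's x, y, z axes.
In Python, from bench import manip gives the robot as it stands. Calls block until the motion is done:
- manip.move_ptp(position, orientation): joint-space move of the TCP to a pose.
- manip.move_l(position, attitude=None, max_speed=0.15): straight line of the TCP; attitude=None keeps the orientation; max_speed is the mean speed in m/s.
- manip.move_j(angles): joint-space move.
- manip.set_gripper(opening, effort=None): opening from 0.0 (shut) to 1.0 (fully open); effort is the grip in N (None keeps the last); returns when the fingers have stopped.
- manip.dwell(seconds).
- manip.inverse_kinematics(position, orientation): joint angles nearest the present ones, or None.
- manip.grab_frame(name): name is "scene" or "top" or "wrist"; returns (picture, depth): 420x560x3 uint8, red, green, blue; 420x560 float32, m along the optical axis (not along the pixel's ray), 0 where there is no reading.
- manip.get_calibration(name): a dict with "camera_matrix" (3x3 intrinsics, pixels), "R" (3x3) and "t" (3): a world point X has camera coordinates R X + t. Camera axes: x right, y down, z forward; pixel columns grow to the right and rows downward; lengths in m; the calibration is good to about 2 mm. A picture is of the moment at which its call begins: read the wrist's pose just before it. get_calibration takes no time and is no camera call; for the wrist camera it gives the pose at the moment of the call.
A pose or a line that the arm cannot do raises manip.Unreachable and nothing moves.
- manip.sign_off(): hands the job in; it is judged then, once.
Trained networks look in the newest picture that a camera, given by its name, has taken for a name from the list of things; names that differ only in an ending like _2 or _b are one class to them, and where a whole thing is asked for, a point or a joint stands for the part that bears it (a point fixed in the world has none). Each returns a list of dicts, best first, with "confidence" (0 to 1); they miss things now and then, are a little off and sometimes report something else, mostly with a low value. They report only what shows in the picture. A call takes as long as a camera call. They do not tell look-alikes from the thing itself.
- manip.look_for(camera, name): "at" ([x, y, z] in m, in world coordinates, good to about 4 mm: the middle of the surface that is visible of it).
Readings, each from a call of its own:
- manip.current_time(): time.
- manip.current_qpos(): joint angles.
- manip.current_joint_vel(): joint speeds.
- manip.current_joint_torque(): joint torques, N m.
- manip.current_ee_pos(): TCP position.
- manip.current_tcp_rot(): TCP orientation.
- manip.current_force(): force on the tool from outside, world axes, zero at the start.
- manip.current_ft_torque(): the same for the moment, N m.
- manip.current_grip_width(): opening from 0.0 (shut) to 1.0 (fully open).
- manip.current_grip_force(): force on a finger pad.
Only numpy, scipy, OpenCV 4.12 (cv2) and the standard library are available. Lean on these libraries where they do the work, as an engineer would, in place of code of your own. Each camera call takes 0.05 s, during which the arm holds its last target. There are 200 camera calls.

## Task

Take the indicator lamp holder out of the headlamp that lies face down on the bench: squeeze in the release button on the holder's side, turn the holder anticlockwise (seen from above), a quarter turn at most, until you feel its end stop, and lift it straight out. Then hang it, glass down, in the empty pocket of the blue lamp carrier, seated on its flange, and let go. Never force the bayonet or wrench the holder, do not let the glass touch anything, do not drop it, and leave the spare lamp holder and the other things on the bench where they are.

Things in the scene. Friction and masses are not known exactly. Their poses are not given: they have to be found in the camera images.
- headlamp: Car headlamp, fixed, lens down on two rubber pads, black housing back up, about 370 mm (its y) x 230 mm (its x). Origin on the bench under the axis of the indicator port; z up. The housing's back is 110 mm above the bench; the port is a round black boss 78 mm across. Nothing on the housing is higher than the port's rim except two latch teeth on it.
- port (a point): Centre of the port's flat rim, on the port axis, 135 mm above the bench. Two teeth 6 mm high stand on the rim, 28.5 to 36.5 mm from the axis; the nose of the holder's button sits between them and locks it. Keep the fingertips 8 mm or more above the rim to clear the teeth.
- holder: Lamp holder to take out, grey plastic, about 70 g, in the port with about 1.5 mm side play. Origin on its axis at its flange's underside (at the rim as it sits); z up, +x to the release button. Flange 54 mm across, 4.5 mm thick; above it to 40 mm a grip block 30 mm wide (y), flat back at x = -16 mm, black button in front. Grip it across x, one finger on the button, 20 to 30 N, either way round.
- holder_button (a joint): Travel of the release button in m: 0 out, 0.0055 fully in. Its push face, 14 mm wide, 10 to 36 mm above the holder's origin, is at x = +20.5 mm when out, +15 mm when in; 3 N to start, 8.5 N fully in; it springs back when let go. From about 0.0045 the nose is clear of the teeth. Keep it squeezed as you start to turn.
- holder_spigot: Lower end of the holder (same origin and axes): 30 mm across, 9 mm long, with a bayonet lug on its +y and -y sides reaching 20 mm from the axis. Turned anticlockwise, the lugs meet end stops after 43 to 87 degrees; this differs from lamp to lamp and is hidden. They can be lifted out only within the last 4 degrees before the stop; elsewhere the collar's lips hold them.
- lugs (a point): Point on the holder's axis, 7 mm below its origin, level with the lugs. Turning takes under 0.05 Nm until the stop, then the moment climbs steeply (0.05 to 0.1 Nm per degree), so turn slowly in steps of about a degree; stop at 0.1 to 0.2 Nm. The lugs bear about 35 N in all, which 0.4 Nm or a hard pull already exceeds. The holder turns about the port axis.
- holder_glass: The glass bulb under the spigot (same origin and axes as the holder), on the axis, 16 mm across, from 11 to 51 mm below the origin. It may touch nothing, so lift the holder some 60 mm straight up before moving it aside, and lower it straight.
- carrier: Blue plastic lamp carrier, fixed: a box 100 mm (x) x 165 mm (y) x 80 mm high with two round pockets, 43 mm across, through its 8 mm top plate, 86 mm apart along its y; hollow below the plate. Origin at the centre of its underside; z up.
- free_pocket (a point): Centre of the empty pocket's mouth, on the carrier's top face 80 mm above the bench. The seated holder's origin lies here; its 54 mm flange rests on the top face, and any turn about the vertical will do.
- spare: A spare lamp holder of the same kind, loose, hanging in the carrier's other pocket; origin and shape as the holder's.
- parts_bin: Open blue bin of screws, 100 x 165 x 60 mm, fixed. It and the lamp carrier may stand in each other's place. Origin at the centre of its underside.
- screwdriver: Bystander: yellow-handled screwdriver lying on the bench, 170 mm long. Origin at the centre of its underside.
- tape_roll: Bystander: white roll of tape lying flat, 100 mm across, 40 mm high. Origin at the centre of its underside.
- dust_cap: Bystander: round black rubber dust cap, 72 mm across, 24 mm high, lying on the bench. Origin at the centre of its underside.
- bulb_carton: Bystander: small cardboard box 45 x 45 x 75 mm, standing. Origin at the centre of its underside.
- spray_can: Bystander: red spray can 66 mm across, 190 mm tall, standing. Origin at the centre of its underside.
Things that resemble listed ones, but are neither listed nor needed, are in the scene too. What is shaped like the holder but pink is not meant.

How it is judged:
By the outcome, as a careful person would: the job done as asked, in the order asked, and still so for the second after the job is handed in, with the robot touching nothing.
It also fails if it takes over 72 s, if anything falls off the work surface, if the arm or the gripper's body presses on something with over 40 N, if the wrist force passes 120 N, or if a joint passes its speed limit or range.

## Working session

There is one attempt and no reset: what is moved stays moved. The work goes in short steps, each a Python script; the robot and the scene stay as the last script left them, time stands still between calls to the robot, and variables do not carry over. Pictures are saved under pics/ and viewed, at most 10 in all, crops included, and the job is handed in when it is done.

```bash
mkdir -p pics; cat > h.py <<'E'
import numpy as np, cv2
from bench import manip as m
def save(name,pic): cv2.imwrite('pics/'+name,cv2.cvtColor(pic,cv2.COLOR_RGB2BGR))
def cloud(d,c):
    K,R,t=[np.array(c[k]) for k in("camera_matrix","R","t")]
    v,u=np.indices(d.shape); P=np.stack([(u-K[0,2])/K[0,0]*d,(v-K[1,2])/K[1,1]*d,d],-1)
    return (P-t)@R
def proj(X,c):
    K,R,t=[np.array(c[k]) for k in("camera_matrix","R","t")]
    p=K@(R@np.array(X)+t); return p[:2]/p[2]
E
python3 - <<'E'
from h import *
for cam in("top","scene"):
    p,d=m.grab_frame(cam); c=m.get_calibration(cam)
    save(cam+'.png',p); np.savez('pics/'+cam+'.npz',d=d,p=p)
    for n in("holder","holder_button","headlamp","carrier","spare","parts_bin","spray_can","bulb_carton"):
        for r in m.look_for(cam,n)[:3]:
            print(cam,n,round(r["confidence"],2),np.round(r["at"],3),np.round(proj(r["at"],c)))
print(m.current_time())
E
```

```text
top holder 0.83 [0.523 0.158 0.16 ] [134. 225.]
top holder 0.61 [0.34  0.045 0.067] [203. 317.]
top holder_button 0.55 [0.544 0.163 0.164] [131. 214.]
top headlamp 0.91 [0.531 0.258 0.112] [ 92. 222.]
top carrier 0.89 [ 0.517 -0.383  0.083] [415. 230.]
top spare 0.96 [ 0.511 -0.333  0.102] [392. 232.]
top parts_bin 0.86 [ 0.519 -0.182  0.012] [313. 230.]
top spray_can 0.6 [ 0.712 -0.182  0.189] [319. 119.]
top bulb_carton 0.78 [ 0.719 -0.082  0.07 ] [266. 134.]
scene holder 0.98 [0.534 0.165 0.155] [409. 231.]
scene holder 0.8 [0.346 0.049 0.061] [375. 170.]
scene headlamp 0.98 [0.576 0.282 0.106] [460. 288.]
scene carrier 0.87 [ 0.544 -0.38   0.078] [160. 163.]
scene carrier 0.67 [ 0.516 -0.178  0.023] [250. 200.]
scene carrier 0.63 [0.574 0.282 0.107] [460. 286.]
scene spare 0.95 [ 0.52  -0.333  0.1  ] [183. 156.]
scene spare 0.52 [ 0.689 -0.389  0.038] [123. 221.]
scene parts_bin 0.78 [ 0.514 -0.179  0.026] [249. 199.]
scene spray_can 0.6 [ 0.741 -0.174  0.152] [190. 251.]
scene spray_can 0.48 [0.576 0.284 0.114] [462. 286.]
scene bulb_carton 0.74 [ 0.744 -0.074  0.073] [241. 294.]
0.9
```

View pics/top.png

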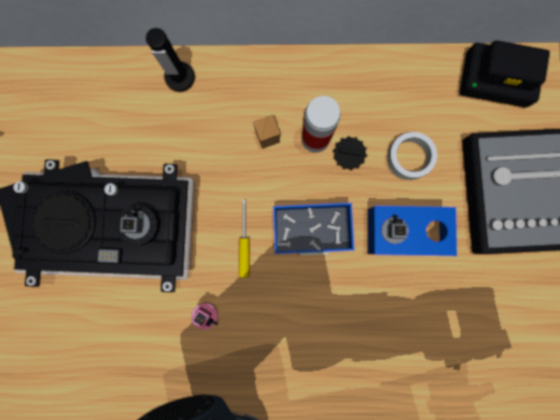

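View pics/scene.png

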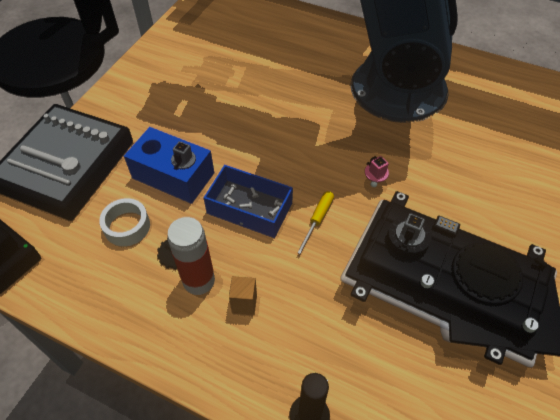

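The top picture shows what could be taken for the holder: the grey one in the headlamp port (134,225), the spare in the carrier (397,230) and a pink look-alike (203,317). I choose the one in the port. The empty pocket is at (436,231); the box at (313,230) is the screw bin. Next I get close looks at the pocket and the port with the wrist camera.

```bash
python3 - <<'E'
from h import *
R=np.array(m.current_tcp_rot()); print(R.round(3))
Rd=np.array([[0,1,0],[1,0,0],[0,0,-1.]])  # guess; tool y along world x
if R[:,1]@Rd[:,1]<0: Rd=np.diag([-1,-1,1])@Rd
p=np.array(m.current_ee_pos()); 
for n,q in(("pk",[0.47,-0.40,0.36]),("port",[0.46,0.158,0.40])):
    m.move_ptp(q,Rd)
    c=m.get_calibration("wrist"); pic,d=m.grab_frame("wrist"); save(n+'.png',pic); np.savez('pics/'+n+'.npz',d=d,p=pic,**c)
    print(n,"cam at",(-np.array(c["R"]).T@np.array(c["t"])).round(3),np.array(c["R"]).round(2).tolist(),np.round(m.current_qpos(),2),m.current_time())
    for k in("holder","holder_button","spare","carrier"):
        for r in m.look_for("wrist",k)[:2]: print(k,round(r["confidence"],2),np.round(r["at"],3),np.round(proj(r["at"],c)))
a,b=[cv2.imread(f'pics/{n}.png') for n in("pk","port")]
cv2.imwrite('pics/both.png',cv2.resize(np.hstack([a,b]),(800,300)))
E
```

```text
[[ 0.956  0.294  0.   ]
 [ 0.294 -0.956  0.   ]
 [ 0.    -0.    -1.   ]]
pk cam at [ 0.469 -0.32   0.501] [[1.0, -0.0, -0.0], [-0.0, -0.95, 0.31], [-0.0, -0.31, -0.95]] [-0.78  0.39  1.29 -0.    1.47 -0.78] 2.2917
spare 0.7 [ 0.512 -0.339  0.103] [315. 126.]
carrier 0.59 [ 0.514 -0.385  0.079] [313. 160.]
port cam at [0.46  0.238 0.541] [[1.0, -0.0, -0.0], [-0.0, -0.95, 0.31], [-0.0, -0.31, -0.95]] [ 0.23  0.11  1.55 -0.    1.48  0.23] 4.5583
holder 0.94 [0.52  0.174 0.167] [329. 165.]
holder 0.66 [0.344 0.056 0.067] [209. 227.]
holder_button 0.67 [0.543 0.165 0.17 ] [349. 173.]
spare 0.57 [ 0.666 -0.257  0.011] [378. 355.]
spare 0.39 [ 0.719 -0.193  0.188] [452. 409.]
```

View pics/both.png

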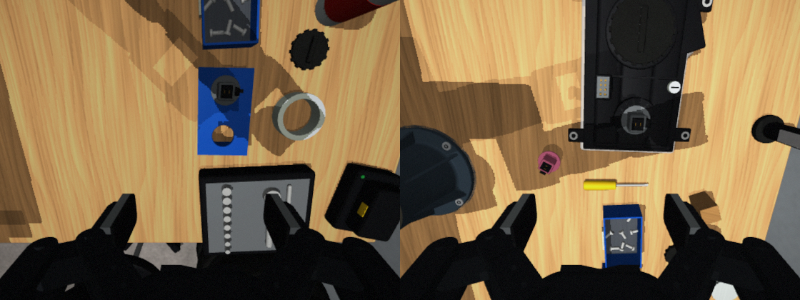

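The left half shows the carrier, with the spare at (226,90) and the empty pocket at (222,133). The right half shows the holder in the port at (636,121), with its button roughly towards +x, and the pink look-alike at (548,160). I'll take one close look over the port and fit the pocket from the image already taken.

```bash
python3 - <<'E'
from h import *
f=np.load('pics/pk.npz'); P=cloud(f['d'],f); p=f['p'].astype(int)
blue=(p[...,2]>p[...,0]+50)&(abs(P[...,2]-0.08)<0.012)&(P[...,1]<-0.25)
mask=(blue*255).astype(np.uint8)
cs,_=cv2.findContours(mask,cv2.RETR_CCOMP,cv2.CHAIN_APPROX_NONE)
K,Rc,t=f['camera_matrix'],f['R'],f['t']; C=-Rc.T@t
def onplane(uv,z):
    r=np.linalg.solve(K,np.c_[uv,np.ones(len(uv))].T).T@Rc; return C+r*((z-C[2])/r[:,2])[:,None]
for c in cs:
    if len(c)>30:
        X=onplane(c[:,0].astype(float),0.08)[:,:2]*1000
        print(len(c),cv2.minEnclosingCircle(X.astype(np.float32)),cv2.minAreaRect(X.astype(np.float32)))
print("top z",np.median(P[...,2][blue]))
m.move_ptp([0.522,0.160,0.285],m.current_tcp_rot())
c=m.get_calibration("wrist"); pic,d=m.grab_frame("wrist"); save('close.png',pic); np.savez('pics/close.npz',d=d,p=pic,**c)
for k in("holder","holder_button"):
    for r in m.look_for("wrist",k)[:2]: print(k,round(r["confidence"],2),np.round(r["at"],3),np.round(proj(r["at"],c)))
P=cloud(d,c)
near=np.hypot(P[...,0]-.522,P[...,1]-.160)<.06
for lo,hi in((.168,.185),(.155,.168),(.138,.146),(.128,.138)):
    q=P[near&(P[...,2]>lo)&(P[...,2]<hi)]
    if len(q)>5: print(lo,len(q),q.mean(0).round(4),q.min(0).round(4),q.max(0).round(4),cv2.minAreaRect((q[:,:2]*1000).astype(np.float32)))
print(m.current_time())
E
```

```text
385 ((514.4114379882812, -384.47509765625), 94.5687255859375) ((514.0826416015625, -384.0674743652344), (163.50328063964844, 98.80758666992188), 89.00920867919922)
87 ((513.2152709960938, -425.70538330078125), 22.970439910888672) ((512.9888916015625, -425.9145812988281), (44.1859245300293, 42.54253387451172), 45.614017486572266)
132 ((518.06494140625, -339.86053466796875), 31.016714096069336) ((515.4850463867188, -341.38446044921875), (56.07886505126953, 56.410797119140625), 43.95159912109375)
top z 0.07883003964084886
holder 0.69 [0.348 0.055 0.067] [145. 261.]
holder 0.61 [0.524 0.176 0.173] [282. 190.]
holder_button 0.63 [0.547 0.168 0.17 ] [309. 199.]
0.168 1253 [0.5247 0.1663 0.1737] [0.5082 0.1506 0.168 ] [0.5448 0.1805 0.1779] ((526.6494750976562, 165.2746124267578), (29.907033920288086, 36.58800506591797), 88.8061294555664)
0.155 145 [0.5282 0.1765 0.1618] [0.5077 0.1564 0.1551] [0.5461 0.1806 0.168 ] ((525.422119140625, 171.1920166015625), (39.9935302734375, 23.019886016845703), 10.074385643005371)
0.138 731 [0.5284 0.1739 0.139 ] [0.4982 0.1433 0.138 ] [0.5611 0.1913 0.1459] ((530.5220336914062, 167.6961212158203), (45.947967529296875, 63.75023651123047), 81.60611724853516)
0.128 2777 [0.5231 0.1696 0.1342] [0.4857 0.1262 0.1281] [0.5638 0.2042 0.138 ] ((524.81201171875, 165.0894775390625), (78.11737823486328, 77.70384216308594), 88.22689819335938)
5.4917
```

View pics/close.png

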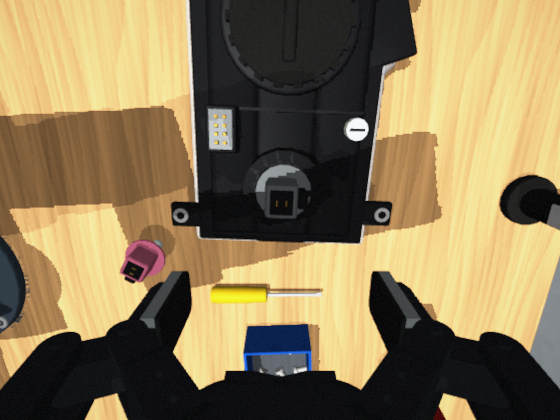

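The close view confirms the grey holder in the port at (282,195), with its button to the right (+x) at (309,199). The fitted port axis is about (0.525, 0.165). The pocket is about (0.513, -0.427). Next I check yaw, descend and squeeze.

```bash
cat >> h.py <<'E'
def Rz(a): c,s=np.cos(a),np.sin(a); return np.array([[-s,c,0],[c,s,0],[0,0,-1.]])
def st(tag=''):
    print(tag,'t%.1f'%m.current_time(),'F',np.round(m.current_force(),1),'M',np.round(m.current_ft_torque(),3),'w %.3f g %.1f'%(m.current_grip_width(),m.current_grip_force()),np.round(m.current_ee_pos(),4))
E
python3 - <<'E'
from h import *
f=np.load('pics/close.npz'); P=cloud(f['d'],f)
top=P[(np.hypot(P[...,0]-.525,P[...,1]-.165)<.03)&(P[...,2]>.171)]
b=np.arange(.153,.179,.002); e=[np.percentile(top[abs(top[:,1]-y)<.0015][:,0],3) for y in b]
s1=np.polyfit(b,e,1)
bx=np.arange(.51,.534,.002); 
lo=[np.percentile(top[abs(top[:,0]-x)<.0015][:,1],3) for x in bx]; hi=[np.percentile(top[abs(top[:,0]-x)<.0015][:,1],97) for x in bx]
print("yaw deg back",-np.degrees(s1[0]),"sides",np.degrees(np.polyfit(bx,lo,1)[0]),np.degrees(np.polyfit(bx,hi,1)[0]), np.mean(e),np.mean(lo),np.mean(hi))
d=f['d']; h=P[(abs(P[...,2]-.11)<.006)&(P[...,1]>.1)&(P[...,0]>.38)&(P[...,0]<.66)]
for sgn,pc in((0,1),(1,99)):
    ys=np.arange(.15,.30,.01); e=[np.percentile(h[abs(h[:,1]-y)<.006][:,0],pc) for y in ys]; print("housing",np.round(e,3))
m.set_gripper(0.8,20)
m.move_l([.5245,.1655,.19],Rz(0),.1); st()
m.move_l([.5245,.1655,.1455],None,.06); st()
E
```

```text
yaw deg back 26.373531362964876 sides -0.959864362793014 -0.4191260147400395 0.5067424947305823 0.1570063797667275 0.17637431496623007
housing [0.45  0.45  0.45  0.451 0.452 0.454 0.48  0.48  0.481 0.47  0.455 0.455
 0.454 0.455 0.455]
housing [0.598 0.599 0.599 0.599 0.6   0.6   0.599 0.585 0.598 0.601 0.602 0.603
 0.603 0.604 0.605]
 t6.9 F [ 0.8 -0.4  0.1] M [-0.012 -0.005  0.024] w 0.800 g 0.0 [0.5248 0.1656 0.1906]
 t7.8 F [-0.2 -0.   1.5] M [ 0.044 -0.005 -0.029] w 0.800 g 0.0 [0.5247 0.1656 0.1458]
```

```bash
python3 - <<'E'
from h import *
a=np.radians(-1.7)
m.move_l([.5243,.1655,.1455],Rz(a),.05); st('pre')
m.set_gripper(0.0,25); m.dwell(.3); st('grip')
for i in range(3): m.dwell(.1); st()
E
```

```text
pre t8.1 F [ 0.3 -0.3  1.1] M [-0.049  0.034  0.016] w 0.799 g 0.0 [0.5244 0.1655 0.1458]
grip t8.8 F [-2.   0.1  7.4] M [-0.09   0.335 -0.002] w 0.355 g 25.6 [0.5245 0.1656 0.1463]
 t8.9 F [-2.3 -0.1  7.6] M [-0.055  0.341  0.021] w 0.354 g 25.6 [0.5245 0.1656 0.1463]
 t9.0 F [-3.  -0.3  8.1] M [-0.146  0.328  0.003] w 0.354 g 25.6 [0.5245 0.1656 0.1463]
 t9.1 F [-2.3 -0.4  8.4] M [-0.027  0.397  0.031] w 0.355 g 25.6 [0.5245 0.1656 0.1463]
```

```bash
cat >> h.py <<'E'
def rd(n=5):
    F=[];M=[]
    for i in range(n):
        F.append(m.current_force());M.append(m.current_ft_torque()); m.dwell(.02)
    return np.mean(F,0),np.mean(M,0)
AX=np.array([.5248,.1655]); A0=np.radians(-1.7)
def pose(deg,z):
    a=A0+np.radians(deg); o=-.0005*np.array([np.cos(a),np.sin(a)])
    return [*(AX+o),z],Rz(a)
E
python3 - <<'E'
from h import *
z=.1455
for i in range(6):
    F,M=rd()
    print('z%.4f'%z,F.round(1),M.round(3))
    if F[2]<2.5: break
    z+=.0002; p,R=pose(0,z); m.move_l(p,R,.01)
for k in range(1,9):
    p,R=pose(k,z); m.move_l(p,R,.02); F,M=rd(4)
    print(k,'t%.1f'%m.current_time(),F.round(1),M.round(3),'w%.3f'%m.current_grip_width())
    if abs(M[2])>.1: break
E
```

```text
z0.1455 [-2.6 -0.3  7.7] [-0.065  0.369  0.017]
z0.1457 [-2.  -0.1  6.8] [-0.037  0.249  0.019]
z0.1459 [-1.9  0.1  6.3] [-0.031  0.169  0.015]
z0.1461 [-0.9 -0.1  5.7] [0.026 0.032 0.021]
z0.1463 [0.4 0.7 3.2] [ 0.103 -0.202 -0.015]
z0.1465 [1.3 0.6 1.7] [ 0.072 -0.301  0.015]
1 t11.2 [ 0.8 -1.2  1.3] [-0.1   -0.187  0.005] w0.356
2 t11.5 [ 0.7 -1.1  1.5] [-0.202 -0.037 -0.015] w0.352
3 t11.8 [-0.2 -0.3  1.2] [-0.161  0.013  0.   ] w0.353
4 t12.1 [-0.8 -0.6  0.6] [-0.053  0.004  0.006] w0.351
5 t12.4 [-0.5 -0.2  0.3] [-0.025 -0.008 -0.016] w0.355
6 t12.7 [0.4 0.4 0. ] [ 0.014 -0.018  0.013] w0.354
7 t13.1 [ 0.3  0.3 -0.6] [ 0.04   0.003 -0.02 ] w0.355
8 t13.4 [-0.6  0.1 -0.5] [ 0.031 -0.01   0.014] w0.352
```

```bash
python3 - <<'E'
from h import *
z=.1464; k=8
while k<88:
    k+=2 if k<38 else 1
    p,R=pose(k,z); m.move_l(p,R,.04); F,M=rd(4)
    if k%10==0 or k>40 and k%3==0 or abs(M[2])>.05: print(k,'t%.1f'%m.current_time(),F.round(1),M.round(3),'w%.3f'%m.current_grip_width())
    if abs(M[2])>.08:
        F,M=rd(6); print('conf',M.round(3))
        if abs(M[2])>.08: break
    if np.abs(F).max()>8: print('F',k,F); break
print(k)
E
```

```text
10 t13.7 [ 0.3 -0.1 -0. ] [ 0.002 -0.037  0.013] w0.352
20 t15.3 [ 0.2 -0.7  1.4] [-0.026 -0.096 -0.01 ] w0.360
30 t16.9 [ 0.3 -0.4  1.9] [-0.077 -0.108 -0.003] w0.354
40 t18.8 [ 1.2 -1.   2.3] [-0.112 -0.21  -0.032] w0.353
42 t19.4 [ 1.  -1.   2.1] [-0.062 -0.215 -0.015] w0.350
45 t20.3 [ 1.  -0.7  2.9] [-0.091 -0.222 -0.014] w0.353
48 t21.3 [ 0.8 -0.8  2.7] [-0.092 -0.231 -0.037] w0.352
50 t21.9 [2.2 2.5 0.9] [ 0.536 -0.482 -0.177] w0.354
conf [ 0.577 -0.494 -0.175]
50
```

The end stop is at about 50° (-0.175 Nm). I back off half a degree and lift gently.

```bash
python3 - <<'E'
from h import *
z=.1464; K=49.2
p,R=pose(K,z); m.move_l(p,R,.03); F,M=rd(); print(F.round(1),M.round(3))
ok=True
for dz in(.0005,.001,.0015,.002,.003,.004,.006,.009,.013,.018):
    p,R=pose(K,z+dz); m.move_l(p,R,.02); F,M=rd(4); print(dz,F.round(1),M.round(3))
    if F[2]<-8 or np.abs(F[:2]).max()>10: ok=False; print('stop'); break
if ok:
    m.move_l(pose(K,.225)[0],None,.08)
    st('up')
E
```

```text
[2.5 3.2 0.9] [ 0.661 -0.511 -0.074]
0.0005 [ 3.6  3.8 -2.4] [ 0.733 -0.673 -0.093]
0.001 [ 3.5  4.4 -2.9] [ 0.778 -0.717 -0.113]
0.0015 [ 4.   5.  -3.4] [ 0.776 -0.706 -0.138]
0.002 [ 3.5  4.1 -3. ] [ 0.805 -0.662 -0.124]
0.003 [ 2.4  4.3 -1.7] [ 0.732 -0.478 -0.075]
0.004 [ 1.8  3.3 -1.1] [ 0.598 -0.363 -0.084]
0.006 [ 0.5  1.7 -0.3] [ 0.34  -0.157 -0.014]
0.009 [ 0.2  0.1 -0.8] [-0.006 -0.013 -0.01 ]
0.013 [ 0.3  0.1 -1. ] [ 0.013  0.031 -0.017]
0.018 [-0.3 -0.3 -0.9] [-0.023 -0.006  0.02 ]
up t26.7 F [ 0.1 -0.1 -1. ] M [ 0.005 -0.007 -0.017] w 0.351 g 25.9 [0.5242 0.1651 0.2245]
```

The holder is free. I carry it towards the carrier and take one good look at the pocket.

```bash
cat >> h.py <<'E'
def holes(p,d,f,zt=.08):
    P=cloud(d,f); p=p.astype(int); K,Rc,t=[np.array(f[k]) for k in("camera_matrix","R","t")]; C=-Rc.T@t
    blue=(p[...,2]>p[...,0]+40)&(abs(P[...,2]-zt)<.012)&(P[...,1]<-.28)
    cs,_=cv2.findContours((blue*255).astype(np.uint8),cv2.RETR_CCOMP,cv2.CHAIN_APPROX_NONE)
    print('plate z',np.median(P[...,2][blue]))
    for c in cs:
        if len(c)>25:
            uv=c[:,0].astype(float); r=np.linalg.solve(K,np.c_[uv,np.ones(len(uv))].T).T@Rc
            X=((C+r*((zt-C[2])/r[:,2])[:,None])[:,:2]*1000).astype(np.float32)
            print(len(c),'ell',np.round(cv2.fitEllipse(X)[0],1),np.round(cv2.fitEllipse(X)[1],1),'rect',cv2.minAreaRect(X))
E
python3 - <<'E'
from h import *
f=np.load('pics/top.npz'); print('top'); holes(f['p'],f['d'],m.get_calibration("top"))
m.move_l(pose(49.2,.32)[0],None,.15)
m.move_ptp([.513,-.47,.30],Rz(0)); m.dwell(.2)
c=m.get_calibration("wrist"); pic,d=m.grab_frame("wrist"); save('pk2.png',pic); np.savez('pics/pk2.npz',d=d,p=pic,**c)
print('wrist'); holes(pic,d,c)
for z in(0.32,.30,.29): print(proj([.513,-.47,z],c).round())
st()
E
```

```text
top
plate z 0.08011776230440747
256 ell [ 516.1 -383.5] [111.3 201.4] rect ((516.2727661132812, -383.42034912109375), (167.21163940429688, 99.12869262695312), 88.93781280517578)
59 ell [ 515.  -425.8] [41.9 44.2] rect ((515.2734375, -425.372314453125), (42.188682556152344, 42.081600189208984), 44.192142486572266)
75 ell [ 517.2 -343. ] [53.8 54.5] rect ((516.2969360351562, -343.7200927734375), (53.76919937133789, 53.490081787109375), 44.535919189453125)
wrist
plate z 0.07880444837281883
494 ell [ 514.3 -383.4] [112.2 200.5] rect ((514.111083984375, -384.09222412109375), (163.76638793945312, 99.2091293334961), 88.86708068847656)
109 ell [ 513.7 -426.4] [42.9 44.3] rect ((514.1627807617188, -426.1893310546875), (44.07987594604492, 43.0719108581543), 43.730255126953125)
165 ell [ 515.8 -340.9] [54.1 56.7] rect ((514.9979858398438, -340.7601013183594), (54.47029113769531, 55.49124526977539), 43.70718002319336)
[279. 298.]
[279. 275.]
[279. 266.]
 t30.0 F [-0.5 -0.1 -1.1] M [ 0.     0.002 -0.009] w 0.353 g 25.9 [ 0.5133 -0.4696  0.3001]
```

View pics/pk2.png

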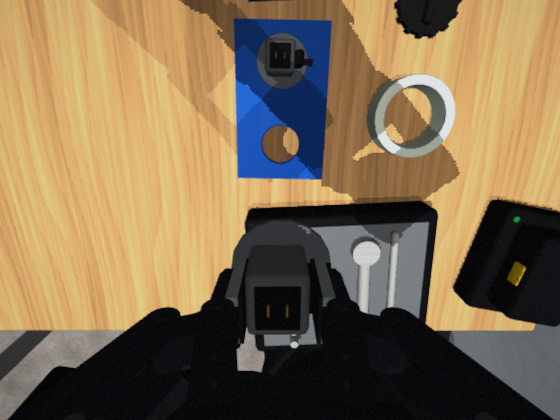

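The wrist view shows the pocket at (280,144), the spare at (281,58), and the held holder's flange as an arc from (232,260) over (280,220) to (330,260). I measure the holder's offset in the hand, then lower it into the pocket.

```bash
python3 - <<'E'
from h import *
from scipy.optimize import least_squares
f=np.load('pics/pk2.npz'); P=cloud(f['d'],f); T=np.array([.5133,-.4696])
q=P[(P[...,2]>.284)&(P[...,2]<.298)&(np.hypot(P[...,0]-T[0],P[...,1]-T[1])<.032)&(P[...,1]>T[1]+.005)]
print(len(q),np.median(q[:,2]))
xs=np.arange(-.016,.0161,.002)+T[0]
E=np.array([[x,np.percentile(q[abs(q[:,0]-x)<.001][:,1],98)] for x in xs])
s=least_squares(lambda c:np.hypot(*(E-c).T)-.027,T,loss='soft_l1',f_scale=.001); off=s.x-T
print('holder offset',(off*1000).round(1),'res',np.abs(s.fun).max())
E
```

```text
2314 0.29197969935654544
holder offset [ 0.3 -0.7] res 0.000383391906574989
```

```bash
python3 - <<'E'
from h import *
X=[.5138,-.4256]
m.move_l([*X,.25],None,.15); m.move_l([*X,.150],None,.1); m.dwell(.2); st()
m.move_l([*X,.106],None,.05); F0,_=rd(); print(F0.round(1))
z=.106
while z>.0885:
    z-=.001; m.move_l([*X,z],None,.02); F,M=rd(4); print('%.4f'%z,F.round(1),M.round(3))
    if F[2]>2.5 or np.abs(F[:2]).max()>4: break
st()
E
```

```text
t32.0 F [ 1.1  0.  -0.1] M [-0.039  0.059 -0.049] w 0.352 g 25.9 [ 0.5139 -0.4257  0.1505]
[ 0.2 -0.2 -0.5]
0.1050 [ 0.1  0.  -0.8] [ 0.022  0.033 -0.013]
0.1040 [-0.3 -0.3 -0.5] [0.003 0.019 0.007]
0.1030 [-0.  -0.1 -0.7] [-0.004  0.028 -0.016]
0.1020 [ 0.1  0.1 -0.4] [-0.003  0.011  0.005]
0.1010 [ 0.4  0.3 -1.2] [ 0.009 -0.     0.026]
0.1000 [-0.3  0.3 -0.6] [-0.016  0.002 -0.033]
0.0990 [ 0.2 -0.1 -0.9] [-0.008 -0.007 -0.001]
0.0980 [-0.  -0.1 -0.9] [ 0.008 -0.007 -0.008]
0.0970 [-0.  -0.1 -0.4] [ 0.005 -0.013 -0.008]
0.0960 [-0.3 -0.3 -0.8] [ 0.009  0.02  -0.007]
0.0950 [-0.3  0.2 -0.7] [ 0.02  -0.012  0.016]
0.0940 [ 0.1  0.3 -0.4] [-0.011  0.012 -0.022]
0.0930 [ 0.1  0.1 -0.7] [-0.    -0.008  0.002]
0.0920 [ 0.1  0.1 -0.9] [-0.014  0.002  0.   ]
0.0910 [-1.9  0.6  4.3] [0.151 0.17  0.027]
 t37.8 F [-1.6  0.4  4.3] M [0.139 0.198 0.024] w 0.350 g 28.1 [ 0.5139 -0.4258  0.0914]
```

It is seated on its flange at the expected height. Now I let go and retreat.

```bash
python3 - <<'E'
from h import *
m.set_gripper(0.45); m.set_gripper(0.85); m.dwell(.2); st()
m.move_l([.5138,-.4256,.20],None,.08); m.move_l([.5138,-.47,.30],None,.12); m.dwell(.2); st()
c=m.get_calibration("wrist"); pic,d=m.grab_frame("wrist"); save('done.png',pic); P=cloud(d,c)
for n,y in(('placed',-.4263),('spare',-.341)):
    k=np.hypot(P[...,0]-.5138,P[...,1]-y)<.03; 
    fl=P[k&(P[...,2]>.0815)&(P[...,2]<.092)]; tp=P[k&(P[...,2]>.11)]
    print(n,'flange z',np.median(fl[:,2]).round(4),'top z',np.median(tp[:,2]).round(4),tp.mean(0).round(3))
E
```

```text
t38.7 F [0.1 0.5 0.4] M [ 0.038 -0.007 -0.006] w 0.845 g 0.0 [ 0.5138 -0.4256  0.091 ]
 t41.5 F [0.5 0.  0.2] M [-0.011  0.008  0.045] w 0.852 g 0.0 [ 0.5138 -0.4697  0.2995]
placed flange z 0.0834 top z 0.1207 [ 0.512 -0.437  0.239]
spare flange z 0.0834 top z 0.1193 [ 0.515 -0.342  0.119]
```

View pics/done.png

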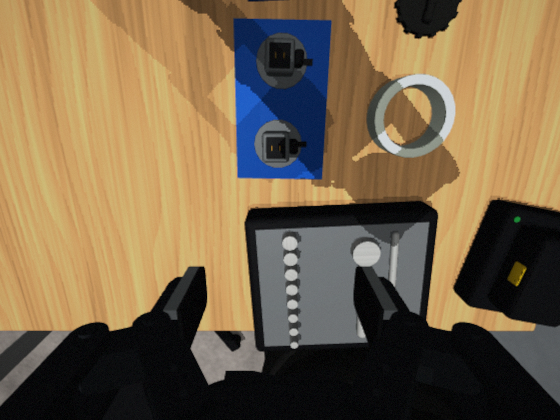

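The holder sits flat in the pocket at (278,145), with its flange at the same height as the spare's. The spare at (281,58) has not moved, and the gripper is clear.

```bash
python3 -c "
from h import *
print(m.sign_off())"
```

```text
the job is handed in; nothing more can be done
None
```

The lamp holder is out of the headlamp and hangs glass down in the free pocket, seated on its flange and released; I handed the job in at about 42 s of the 72 s allowed.

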